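Tip the sockets off the sorting board and dish the axle nut

TASK

On the tool cart, lift the black handle of the hinged sorting board so that the two sockets roll off into the red catch tray while the axle nut stays on the board, then lower the board back down level. Then pick the axle nut off the board and lay it flat in the yellow dish, not the blue one. Never touch the sockets with the gripper: only the tilt may move them.

Things in the scene. Friction and masses are not known exactly. Their poses are not given: they have to be found in the camera images.
- sorter: Red steel stand fixed to the table, carrying the hinged plywood board. Origin on the table (z = 0) under the middle of the board; z up. The level board spans x -100 to 100, y -120 to 120 mm, upper face 75 mm above the table; a lip 6 mm wide, 18 mm high runs round three edges, the edge at y = -120 is open. Hinge line: parallel to x at y = -120, z = 75 mm. The catch tray lies beyond the open edge.
- tray (a point): Middle of the floor of the open-topped red catch tray, part of the sorter: y = -180 mm of its frame, 6 mm above the table. The inside measures 210 mm along the sorter's x and 110 mm along its y; outer wall 81 mm, side walls 96 mm, wall under the board 58 mm above the table.
- handle (a point): Middle of the black round handle bar, 14 mm in diameter, 120 mm long, parallel to the sorter's x. With the board level it is 80 mm above the table at y = 165 mm of the sorter, 285 mm from the hinge line. 38 mm of free space between bar and board edge, 55 mm or more under it; two steel arms join its ends to the board. The point turns with the board; x runs along the bar.
- board (a joint): Tilt of the board in rad: 0 level (resting on its stops), up to 0.32 with the handle raised. It lifts with about 3 N at the handle, is not sprung, and falls back to level if let go. About 0.1 to 0.25 makes the sockets roll off; the nut stays where it lies over the whole range.
- socket_a: Deep chrome socket from a socket set, a steel cylinder of diameter 24 mm and length 60 mm lying on its side on the board, about 120 g. Origin: on its axis, at mid-length. x: along its axis. It rolls very easily. It starts nearer the tray.
- socket_b: Deep chrome socket from a socket set, a steel cylinder of diameter 24 mm and length 60 mm lying on its side on the board, about 120 g. Origin: on its axis, at mid-length. x: along its axis. It rolls very easily. It starts behind the other, towards the middle of the board.
- nut: Brass-coloured hexagonal axle nut lying flat on the board between the sockets and the handle: 36 mm across flats, 42 mm across corners, 20 mm tall, about 130 g, with a dark bore. Origin: centre of its underside, z up. One pair of flats faces along its y (grip 36 mm along y, or along y turned by 60 or 120 degrees).
- yellow_dish: Round flat-bottomed magnetic parts dish, yellow, outside diameter 120 mm, wall 4 mm, rim 30 mm above the table, inner floor 5 mm above the table; it clings to the cart top and cannot move. Origin: centre of its underside. The nut goes in here.
- blue_dish: Round flat-bottomed magnetic parts dish, blue, outside diameter 120 mm, wall 4 mm, rim 30 mm above the table, inner floor 5 mm above the table; it clings to the cart top and cannot move. Origin: centre of its underside. Same shape; the wrong place for the nut.
Mind the look-alikes: they are no part of the job. Leave any green look-alike of the socket_a alone. There is more than one size of the nut; the job needs the smallest.

How it is judged:
On the way, in this order (a step that is already met when the one before it is completed fails the run):
1. the board is tilted by its handle (more than 0.05 rad) (value of joint board above 0.05 rad), for 0.05 s.
2. both sockets have rolled into the catch tray and the nut is still on the board (x of socket_a in the frame of sorter between -0.105 and 0.105 m and y of socket_a in the frame of sorter between -0.24 and -0.12 m and z of socket_a in the frame of sorter between 0 and 0.065 m and x of socket_b in the frame of sorter between -0.105 and 0.105 m and y of socket_b in the frame of sorter between -0.24 and -0.12 m and z of socket_b in the frame of sorter between 0 and 0.065 m and x of nut in the frame of sorter between -0.1 and 0.1 m and y of nut in the frame of sorter between -0.12 and 0.12 m and z of nut in the frame of sorter above 0.06 m), for 0.2 s.
At the end, for the whole second after the job is handed in: Both sockets at rest in the catch tray (inside its walls), the board down level (within 0.03 rad), and the axle nut at rest lying flat (within about 17 degrees) on the floor of the yellow dish, its centre within 45 mm of the dish's centre (value of joint board below 0.03 rad and x of socket_a in the frame of sorter between -0.105 and 0.105 m and y of socket_a in the frame of sorter between -0.24 and -0.12 m and z of socket_a in the frame of sorter between 0 and 0.065 m and x of socket_b in the frame of sorter between -0.105 and 0.105 m and y of socket_b in the frame of sorter between -0.24 and -0.12 m and z of socket_b in the frame of sorter between 0 and 0.065 m and horizontal distance between nut and yellow_dish below 0.045 m and ((angle between nut's own z axis and vertical below 0.3 rad and z of nut in the frame of yellow_dish below 0.02 m) or (angle between nut's own z axis and vertical above 2.84 rad and z of nut in the frame of yellow_dish below 0.04 m)) and linear speed of each of socket_a, socket_b, nut below 0.03 m/s); the robot touches nothing.
It fails at once if the gripper or arm touches a socket (contact force between any of the fingers, the arm and socket_a above 0.5 N or contact force between any of the fingers, the arm and socket_b above 0.5 N).
It also fails if it takes over 56 s, if anything falls off the work surface, if the arm or the gripper's body presses on something with over 40 N, if the wrist force passes 120 N, or if a joint passes its speed limit or range.

ROBOT

A 7-joint arm with a two-finger parallel gripper is mounted at the origin on the work surface. World frame = base frame: x ahead of the robot, y to its left, z up, the work surface at z = 0. Lengths are in m, angles in rad, forces in N, time in s.
With the tool pointing down it reaches from about 0.4 to 0.85 m from the base axis. Payload 10.4 kg.
Tool frame: the origin (TCP) lies between the finger pads; the fingertips stand 11 mm ahead of it and the grasp point (between the pads) lies 8 mm behind it; z points along the fingers, y is the direction in which the jaws open and shut (so a half turn about z gives the same grasp; the last joint's range is limited). The gripper opens to 87 mm and grips with 3 to 60 N. Pads are 19 mm wide; open, the fingers measure 117 mm over their backs; the gripper's body (75 mm by 190 mm) begins 51 mm behind the grasp point.
Start: joints at [-1.189, 0.332, -0.065, 1.46, 0.022, 1.35, -0.088], TCP at [0.246, 0.575, 0.234] pointing down, gripper open.
Joint ranges: [-2.6, 2.6], [-0.5, 2.12], [-1.47, 1.34], [0.16, 2.42], [-1.27, 4.41], [0.06, 2.06], [-2.6, 2.6]. Speed limits (rad/s): [2.22, 2.22, 2.79, 2.79, 3.14, 3.14, 3.14].

INTERFACE

Orientations are given as a unit quaternion [x, y, z, w].
In Python, from bench import r, eyes gives the robot as it stands.
- The arm moves only by the shell command python3 -m inch 'ROWS' [FORCE]. ROWS is a JSON object of lists of equal length, an entry for each row: "translation": the shift along the world's x, y, z scaled (see below), a list of three; "rot": the turn, a rotation vector about the world's x, y, z scaled (see below), a list of three; "jaw": the finger opening in mm, from 0 to 87. In form: {"translation": [[tx, ty, tz], ...], "rot": [[ax, ay, az], ...], "jaw": [jaw, ...]}. A call has 1 to 20 rows; each row is the pose to reach, as a shift and turn from the pose measured when the call began; what a row does not reach only later rows make up. The controller multiplies each number of a shift by 100 mm and each number of a turn by 60 degrees. A row lasts 1/10 s, in which the tool goes at most 50 mm and 8.59 degrees, less where a joint would pass 70% of its speed; a pose out of reach is approached as far as the arm can. A call with a number of a shift or a turn outside -1 to 1 is refused whole. A call with a gripper value outside its range is refused whole. The fingers move at their own pace and stop on an object; FORCE is the grip in N (left out, the last holds). Time passes only in rows, so rows that repeat a pose let the fingers close. It gives the time, the measured TCP pose, the force and the opening at its end, in the units of the state.
- r.read_state(): the state, without advancing time (a new reading comes with each control period).
- eyes.camera(name): name is "side" or "top"; returns the picture (420x560x3 uint8, blue, green, red); there is no depth.
- eyes.calibration(name): a dict with "fx", "fy", "cx", "cy" (pixels), "distortion" ([k1, k2, p1, p2, k3] as OpenCV has them; the pictures are not rectified), "R" (3x3) and "t" (3): a world point X has camera coordinates R X + t. Camera axes: x right, y down, z forward; pixel columns grow to the right and rows downward; lengths in m; the calibration is good to about 2 mm. A picture is of the moment at which its call begins. calibration takes no time and is no camera call.
- r.close_job(): hands the job in, once; it reports no verdict.
The state is a dict: "time": time; "joint_positions": joint angles; "joint_vel": joint speeds; "joint_torque": joint torques, N m; "ee_pos": TCP position; "eef_rot": TCP orientation; "ft_force": force on the tool from outside, world axes, zero at the start; "torque": the same for the moment, N m; "width": finger opening in m.
Only numpy, scipy, OpenCV 4.12 (cv2) and the standard library are available. Lean on these libraries where they do the work, as an engineer would, in place of code of your own. Each camera call takes 0.05 s, during which the arm holds its last target. There are 200 camera calls.

## Working session

There is one attempt and no reset: what is moved stays moved. The work goes in short steps, Python scripts to look and compute and a shell command to move; the robot and the scene stay as the last step left them, time stands still between calls to the robot, and variables do not carry over. Pictures are saved under pics/ and viewed, about 8 in all and at most 12, crops included, and the job is handed in when it is done.

```bash
mkdir -p pics; ls
cat > h.py <<'E'
import numpy as np, cv2
from bench import r, eyes
def grab(n,fn):
    im=eyes.camera(n); cv2.imwrite('pics/'+fn,im); return im
def ray(n,uv):
    c=eyes.calibration(n); K=np.array([[c['fx'],0,c['cx']],[0,c['fy'],c['cy']],[0,0,1]])
    p=cv2.undistortPoints(np.array(uv,float).reshape(-1,1,2),K,np.array(c['distortion'])).reshape(-1,2)
    R=np.array(c['R']);t=np.array(c['t']); d=np.c_[p,np.ones(len(p))]@R
    return -R.T@t,d
def onz(n,uv,z):
    o,d=ray(n,uv); return o+d*((z-o[2])/d[:,2])[:,None]
def proj(n,X):
    c=eyes.calibration(n); K=np.array([[c['fx'],0,c['cx']],[0,c['fy'],c['cy']],[0,0,1]])
    return cv2.projectPoints(np.array(X,float).reshape(-1,3),cv2.Rodrigues(np.array(c['R']))[0],np.array(c['t']),K,np.array(c['distortion']))[0].reshape(-1,2)
E
python3 - <<'E'
from h import *
grab('top','t0.png');grab('side','s0.png')
for n in('top','side'): print(n,ray(n,[[280,210]]))
print(r.read_state())
E
```

```text
pics
top (array([0.25892769, 0.02414811, 1.09357356]), array([[ 0.17716718,  0.00365464, -0.98423903]]))
side (array([ 0.22717202, -0.63289788,  0.7739777 ]), array([[ 0.20907103,  0.69410536, -0.68885902]]))
{'time': 0.1, 'joint_positions': array([-1.18858527,  0.3327599 , -0.06473435,  1.46084691,  0.02158626,
        1.34989367, -0.08851633]), 'joint_vel': array([-0.00097284, -0.00318725,  0.00017984, -0.00316638, -0.00027907,
       -0.00062925,  0.0001007 ]), 'joint_torque': array([ 2.71886172e-03, -6.24546862e+01,  2.57077091e-02, -3.90716600e+01,
       -6.11933623e-02,  3.67497839e-02,  9.58281271e-05]), 'ee_pos': array([0.24600376, 0.5741942 , 0.23286901]), 'eef_rot': array([ 2.01010562e-01,  9.79588886e-01, -5.97024476e-04, -1.06816733e-04]), 'ft_force': array([-0.35963402, -0.36540717, -0.54570532]), 'torque': array([ 0.00121889, -0.02143185, -0.01202786]), 'width': 0.08680702593570708}
```

View pics/t0.png

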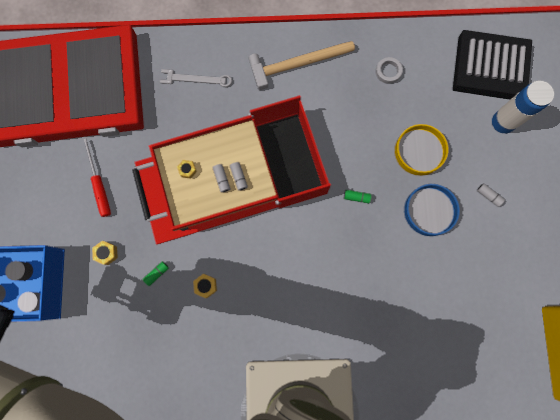

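View pics/s0.png

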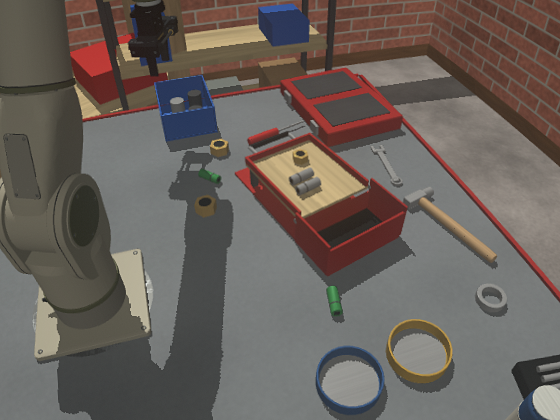

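The top view has world x up and world y to the left. It shows the handle at about (141,194), the on-board nut at (187,168), the sockets at (221,178) and (238,176), the tray at about (291,157), the yellow dish at (422,149) and the blue dish at (432,209). The side view agrees. The two larger nuts and the green look-alikes are off the board.

Run:
```python
from h import *
im=cv2.imread('pics/t0.png'); hsv=cv2.cvtColor(im,cv2.COLOR_BGR2HSV)
def comp(m,box):
    x0,y0,x1,y1=box; k=np.zeros_like(m); k[y0:y1,x0:x1]=m[y0:y1,x0:x1]
    cs,_=cv2.findContours(k,cv2.RETR_EXTERNAL,cv2.CHAIN_APPROX_NONE); return max(cs,key=cv2.contourArea)
dark=cv2.inRange(hsv,(0,0,0),(180,255,60))
c=comp(dark,(128,160,155,225)); rc=cv2.minAreaRect(c); b=cv2.boxPoints(rc); H=onz('top',b,0.08)
print('handle',rc,H.mean(0),[np.linalg.norm(H[i]-H[i-1]) for i in(1,2)])
for nm,lo,hi,box,z in [('yellow',(20,120,60),(35,255,255),(385,115,460,185),.03),('blue',(100,120,60),(125,255,255),(395,175,470,245),.03),('nut',(15,120,60),(30,255,255),(172,155,202,183),.095),('board',(10,30,120),(30,140,255),(150,110,290,240),.075)]:
    c=comp(cv2.inRange(hsv,lo,hi),box); P=onz('top',c.reshape(-1,2),z)[:,:2]
    if nm=='board':
        rc=cv2.minAreaRect(P.astype(np.float32)*1000); print(nm,rc,cv2.boxPoints(rc).tolist())
    else:
        (x,y),rad=cv2.minEnclosingCircle(P.astype(np.float32)); print(nm,x,y,rad, cv2.minAreaRect(P.astype(np.float32)*1000)); 
crop=cv2.resize(im[90:250,120:340],None,fx=3.6,fy=3.6,interpolation=cv2.INTER_CUBIC); cv2.imwrite('pics/c0.png',crop)
```

```text
handle ((141.3433837890625, 193.64956665039062), (51.409934997558594, 5.385000705718994), 75.3791275024414) [0.48881217 0.33569603 0.08      ] [np.float64(0.012015436327351017), np.float64(0.11878788859068524)]
yellow 0.5849880576133728 -0.3081957995891571 0.06439822167158127 ((585.1121826171875, -307.9187316894531), (117.29551696777344, 127.35353088378906), 42.54324722290039)
blue 0.44071680307388306 -0.31918865442276 0.06326795369386673 ((439.9796447753906, -320.63494873046875), (117.40573120117188, 124.27739715576172), 41.26027297973633)
nut 0.5386620759963989 0.23196817934513092 0.02232406660914421 ((538.5638427734375, 232.26646423339844), (43.92212677001953, 36.891082763671875), 18.245656967163086)
board ((535.053955078125, 173.48623657226562), (183.59866333007812, 234.80210876464844), 15.616759300231934) [[415.0389404296875, 261.84075927734375], [478.248046875, 35.70664978027344], [655.0689697265625, 85.1317138671875], [591.85986328125, 311.26580810546875]]
```

View pics/c0.png

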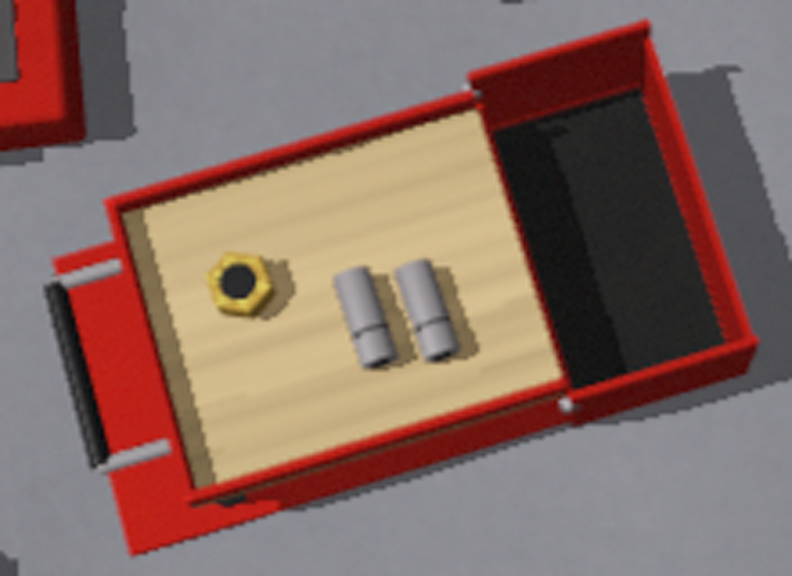

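The measurements agree with the given sizes: the bar is 119 mm long, the handle lies 169 mm from the board centre, and the nut measures 37 × 44 mm. The sorter yaw is about 15.6°. I'll go above the handle with the jaws along the sorter's y, which is a +38.8° turn (0.646).

```bash
python3 -m inch '{"translation":[[0.3,-0.3,0],[0.6,-0.6,0],[0.9,-0.9,0],[1,-1,0],[1,-1,0],[1,-1,0]],"rot":[[0,0,0.13],[0,0,0.26],[0,0,0.39],[0,0,0.52],[0,0,0.646],[0,0,0.646]],"jaw":[36,36,36,36,36,36]}' 20
python3 -m inch '{"translation":[[0.3,-0.3,0],[0.6,-0.6,0],[0.9,-0.9,0],[1,-1,0],[1,-1,0]],"rot":[[0,0,0],[0,0,0],[0,0,0],[0,0,0],[0,0,0]],"jaw":[36,36,36,36,36]}'
```

```text
time: 0.7
ee_pos: [0.3464, 0.4736, 0.2325]
eef_rot: [-0.136, 0.991, -0.001, -0.0]
ft_force: [-1.0, -0.5, -0.3]
width: 0.047
time: 1.2
ee_pos: [0.4478, 0.3719, 0.2323]
eef_rot: [-0.133, 0.991, -0.001, -0.0]
ft_force: [0.8, -0.2, 0.2]
width: 0.0363
```

```bash
python3 -m inch '{"translation":[[0.2,-0.18,-0.2],[0.41,-0.36,-0.5],[0.41,-0.36,-0.9],[0.41,-0.36,-1],[0.41,-0.36,-1]],"rot":[[0,0,0],[0,0,0],[0,0,0],[0,0,0],[0,0,0]],"jaw":[36,36,36,36,36]}'
python3 - <<'E'
from h import *
a=grab('side','s1.png'); b=grab('top','t1.png')
a=cv2.resize(a[90:270,190:420],(690,540)); cv2.imwrite('pics/s1c.png',a)
print(proj('side',[0.489,.336,.08]),proj('side',[0.489,.336,.121]))
E
```

```text
time: 1.7
ee_pos: [0.4865, 0.3375, 0.131]
eef_rot: [-0.134, 0.991, -0.002, -0.002]
ft_force: [0.8, -0.3, 0.8]
width: 0.0356
[[268.41414262 139.86536917]] [[268.0167072 126.920391 ]]
```

View pics/s1c.png

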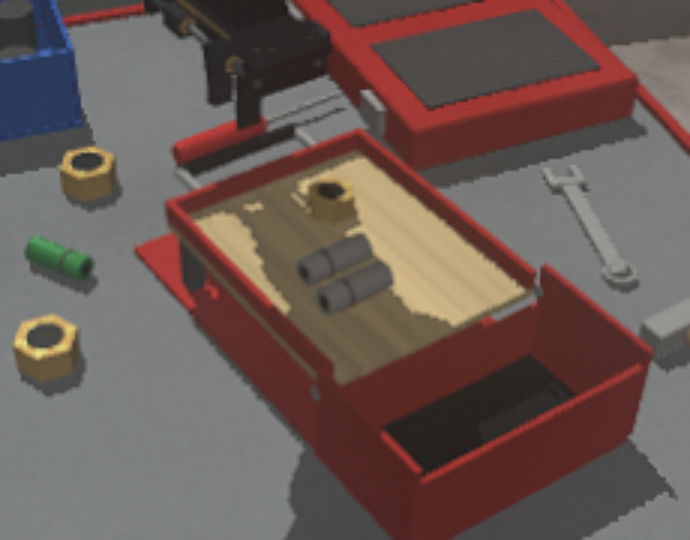

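The side crop shows the two fingers bracketing the bar, with fingertips at about (215,95) and (247,115). The bar centre is at about (240,150), matching the predicted (235,150). Next I descend and grip.

```bash
python3 -m inch '{"translation":[[0.02,-0.01,-0.1],[0.02,-0.01,-0.25],[0.02,-0.01,-0.4],[0.02,-0.01,-0.52],[0.02,-0.01,-0.59],[0.02,-0.01,-0.59]],"rot":[[0,0,0],[0,0,0],[0,0,0],[0,0,0],[0,0,0],[0,0,0]],"jaw":[36,36,36,36,36,36]}'
python3 -m inch '{"translation":[[0,0,0],[0,0,0],[0,0,0],[0,0,0],[0,0,0],[0,0,0]],"rot":[[0,0,0],[0,0,0],[0,0,0],[0,0,0],[0,0,0],[0,0,0]],"jaw":[8,8,8,8,8,8]}' 20
```

```text
time: 2.4
ee_pos: [0.4897, 0.3365, 0.0735]
eef_rot: [-0.133, 0.991, -0.001, -0.001]
ft_force: [-0.5, 0.9, -0.4]
width: 0.036
time: 3.0
ee_pos: [0.4898, 0.3371, 0.0739]
eef_rot: [-0.134, 0.991, -0.001, -0.0]
ft_force: [0.0, 2.3, 1.2]
width: 0.0135
```

Gripped, at 13.5 mm on the 14 mm bar. Lifting slowly along the arc to about 0.15 rad, then holding.

```bash
python3 -m inch '{"translation":[[0,0,0.04],[0,0,0.08],[0,0,0.12],[0,-0.01,0.16],[0,-0.01,0.2],[0,-0.01,0.24],[0,-0.02,0.28],[0.01,-0.02,0.32],[0.01,-0.03,0.36],[0.01,-0.04,0.4],[0.01,-0.04,0.43],[0.01,-0.04,0.43],[0.01,-0.04,0.43],[0.01,-0.04,0.43],[0.01,-0.04,0.43],[0.01,-0.04,0.43]],"rot":[[0,0,0],[0,0,0],[0,0,0],[0,0,0],[0,0,0],[0,0,0],[0,0,0],[0,0,0],[0,0,0],[0,0,0],[0,0,0],[0,0,0],[0,0,0],[0,0,0],[0,0,0],[0,0,0]],"jaw":[8,8,8,8,8,8,8,8,8,8,8,8,8,8,8,8]}'
python3 - <<'E'
from h import *
a=grab('side','s2.png'); cv2.imwrite('pics/s2c.png',cv2.resize(a[90:280,190:420],(690,570)))
E
```

```text
time: 4.6
ee_pos: [0.4908, 0.3333, 0.1169]
eef_rot: [-0.134, 0.991, -0.001, -0.0]
ft_force: [1.0, 4.5, -3.8]
width: 0.0133
```

View pics/s2c.png

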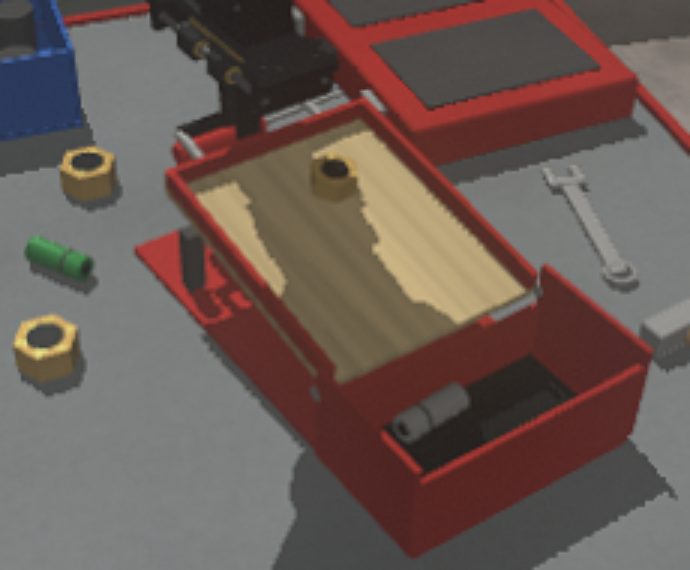

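With the board tilted, the nut is still in place at (334,178). One socket lies in the tray at (430,412) and the other must be hidden behind the outer wall. I'll lower the board and then check from above.

```bash
python3 -m inch '{"translation":[[0,0,-0.04],[0,0.01,-0.08],[0,0.01,-0.12],[0,0.02,-0.16],[0,0.02,-0.2],[0,0.02,-0.24],[-0.01,0.03,-0.28],[-0.01,0.03,-0.32],[-0.01,0.04,-0.36],[-0.01,0.04,-0.4],[-0.01,0.04,-0.43],[-0.01,0.04,-0.43],[-0.01,0.04,-0.43]],"rot":[[0,0,0],[0,0,0],[0,0,0],[0,0,0],[0,0,0],[0,0,0],[0,0,0],[0,0,0],[0,0,0],[0,0,0],[0,0,0],[0,0,0],[0,0,0]],"jaw":[8,8,8,8,8,8,8,8,8,8,8,8,8]}'
python3 - <<'E'
from h import *
b=grab('top','t2.png'); cv2.imwrite('pics/t2c.png',cv2.resize(b[90:250,120:340],(792,576),interpolation=cv2.INTER_CUBIC))
E
```

```text
time: 5.95
ee_pos: [0.4899, 0.3371, 0.0741]
eef_rot: [-0.134, 0.991, -0.001, -0.0]
ft_force: [-0.6, 1.6, 2.1]
width: 0.0132
```

View pics/t2c.png

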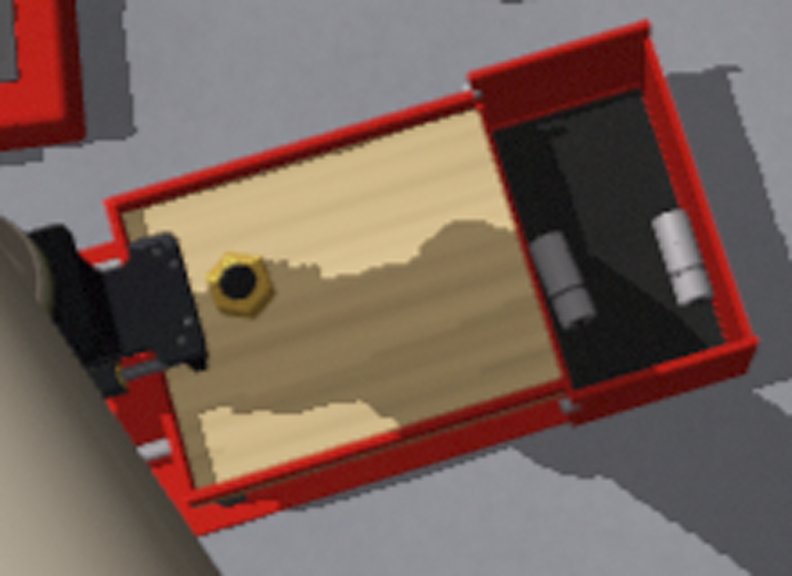

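Both sockets are in the tray, at crop (562,278) and (682,257). The board is level and the nut hasn't moved, at (240,283). Releasing the handle and moving over the nut.

```bash
python3 - <<'E'
from h import *
im=cv2.imread('pics/t2.png');hsv=cv2.cvtColor(im,cv2.COLOR_BGR2HSV)
m=cv2.inRange(hsv,(0,0,0),(180,255,60)); k=np.zeros_like(m);k[160:178,178:196]=m[160:178,178:196]
M=cv2.moments(k,True);u=[M['m10']/M['m00'],M['m01']/M['m00']];print('bore',u,M['m00'],onz('top',[u],.095))
E
python3 -m inch '{"translation":[[0,0,0],[0,0,0],[0,0,0],[0,0,0],[0,0,0.15],[0,0,0.4],[0,0,0.75],[0,0,0.95],[0.1,-0.2,0.95],[0.25,-0.5,0.95],[0.4,-0.8,0.95],[0.49,-1,0.95],[0.49,-1,0.95]],"rot":[[0,0,0],[0,0,0],[0,0,0],[0,0,0],[0,0,0],[0,0,0],[0,0,0],[0,0,0],[0,0,0],[0,0,0],[0,0,0],[0,0,0],[0,0,0]],"jaw":[36,36,36,36,36,36,36,36,56,56,56,56,56]}' 20
```

```text
bore [185.74647887323943, 168.0281690140845] 71.0 [[0.53972718 0.2336123  0.095     ]]
time: 7.3
ee_pos: [0.5408, 0.233, 0.1704]
eef_rot: [-0.131, 0.991, -0.001, 0.001]
ft_force: [0.7, -0.1, -0.3]
width: 0.0553
```

The mask centroid (0.5385, 0.232) and the bore (0.540, 0.234) agree within 2 mm, against a 10 mm margin per finger. Descending to TCP z = 0.089 and gripping.

```bash
python3 -m inch '{"translation":[[-0.01,0,-0.2],[-0.01,0,-0.45],[-0.01,0,-0.65],[-0.01,0,-0.76],[-0.01,0,-0.81],[-0.01,0,-0.81],[-0.01,0,-0.81]],"rot":[[0,0,0],[0,0,0],[0,0,0],[0,0,0],[0,0,0],[0,0,0],[0,0,0]],"jaw":[56,56,56,56,56,56,56]}' 30
python3 -m inch '{"translation":[[0,0,0],[0,0,0],[0,0,0],[0,0,0],[0,0,0],[0,0,0],[0,0,0]],"rot":[[0,0,0],[0,0,0],[0,0,0],[0,0,0],[0,0,0],[0,0,0],[0,0,0]],"jaw":[28,28,28,28,28,28,28]}' 30
```

```text
time: 8.0
ee_pos: [0.5404, 0.2334, 0.0905]
eef_rot: [-0.131, 0.991, -0.001, 0.001]
ft_force: [-0.1, 0.6, 0.6]
width: 0.0563
time: 8.7
ee_pos: [0.5405, 0.2337, 0.0909]
eef_rot: [-0.131, 0.991, -0.001, 0.002]
ft_force: [-0.2, 1.0, 4.8]
width: 0.0361
```

Gripped at 36.1 mm, flat to flat. Lifting 100 mm, then carrying it to the yellow dish at about (0.588, -0.311).

```bash
python3 -m inch '{"translation":[[0,0,0.15],[0,0,0.35],[0,0,0.65],[0,0,0.95],[0.0,0,1],[0.0,-0.2,1],[0.0,-0.5,1],[0,-0.8,1],[0,-1,1],[0,-1,1]],"rot":[[0,0,0],[0,0,0],[0,0,0],[0,0,0],[0,0,0],[0,0,0],[0,0,0],[0,0,0],[0,0,0],[0,0,0]],"jaw":[28,28,28,28,28,28,28,28,28,28]}' 30
python3 -m inch '{"translation":[[0.05,-0.3,0],[0.1,-0.6,0],[0.2,-0.9,0],[0.2,-1,0],[0.2,-1,0]],"rot":[[0,0,0],[0,0,0],[0,0,0],[0,0,0],[0,0,0]],"jaw":[28,28,28,28,28]}' 30
python3 -m inch '{"translation":[[0.05,-0.3,0],[0.1,-0.6,0],[0.2,-0.9,0],[0.2,-1,0],[0.2,-1,0]],"rot":[[0,0,0],[0,0,0],[0,0,0],[0,0,0],[0,0,0]],"jaw":[28,28,28,28,28]}' 30
python3 -m inch '{"translation":[[0.05,-0.3,0],[0.1,-0.6,0],[0.1,-0.9,0],[0.1,-1,0],[0.1,-1,0]],"rot":[[0,0,0],[0,0,0],[0,0,0],[0,0,0],[0,0,0]],"jaw":[28,28,28,28,28]}' 30
```

```text
time: 9.7
ee_pos: [0.5405, 0.1296, 0.1907]
eef_rot: [-0.128, 0.992, -0.002, 0.001]
ft_force: [-0.3, 0.1, -0.8]
width: 0.036
time: 10.2
ee_pos: [0.5603, 0.0284, 0.1904]
eef_rot: [-0.127, 0.992, -0.002, 0.001]
ft_force: [-0.3, 0.4, -1.7]
width: 0.0362
time: 10.7
ee_pos: [0.5801, -0.0715, 0.1901]
eef_rot: [-0.127, 0.992, -0.002, 0.0]
ft_force: [-0.2, 0.2, -1.6]
width: 0.036
time: 11.2
ee_pos: [0.5901, -0.1708, 0.1898]
eef_rot: [-0.127, 0.992, -0.001, 0.0]
ft_force: [-0.0, -0.5, -1.9]
width: 0.036
```

```bash
python3 -m inch '{"translation":[[0,-0.3,0],[0,-0.6,0],[0,-0.9,0],[0,-1,0],[0,-1,0]],"rot":[[0,0,0],[0,0,0],[0,0,0],[0,0,0],[0,0,0]],"jaw":[28,28,28,28,28]}' 30
python3 -m inch '{"translation":[[0,-0.2,0],[0,-0.4,0],[0,-0.4,-0.3],[0,-0.4,-0.6],[0,-0.4,-0.9],[0,-0.4,-0.95],[0,-0.4,-0.95]],"rot":[[0,0,0],[0,0,0],[0,0,0],[0,0,0],[0,0,0],[0,0,0],[0,0,0]],"jaw":[28,28,28,28,28,28,28]}' 30
python3 - <<'E'
from h import *
a=grab('side','s3.png'); cv2.imwrite('pics/s3c.png',cv2.resize(a[250:420,280:520],(720,510)))
print(proj('side',[[.588,-.311,.03],[.588,-.311,.005]]))
E
```

```text
time: 11.7
ee_pos: [0.5903, -0.2698, 0.1895]
eef_rot: [-0.127, 0.992, -0.001, 0.0]
ft_force: [-0.4, -0.2, -0.9]
width: 0.0358
time: 12.4
ee_pos: [0.5909, -0.3073, 0.0942]
eef_rot: [-0.128, 0.992, -0.0, -0.0]
ft_force: [0.4, -0.2, -1.5]
width: 0.0359
[[418.61997283 346.65996036]
 [415.75053795 353.320316  ]]
```

View pics/s3c.png

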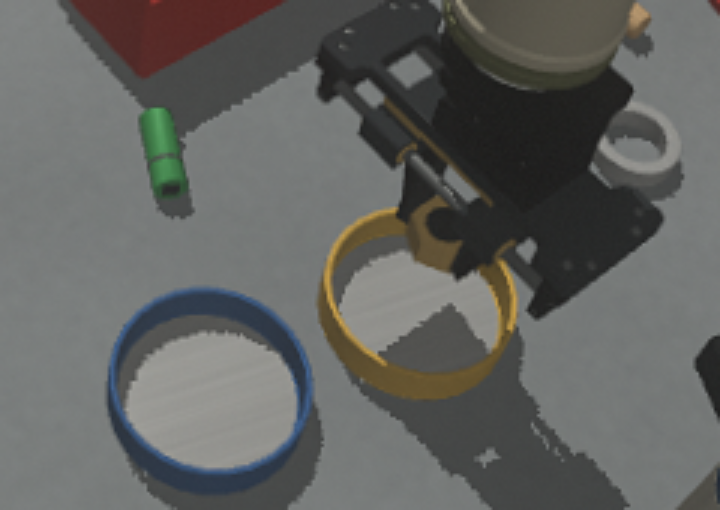

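The nut is held flat over the yellow dish. The predicted rim centre at crop (416,290) matches the observed one at about (418,288). Lowering to TCP z of about 0.0215 and releasing.

```bash
python3 -m inch '{"translation":[[-0.02,-0.04,-0.2],[-0.02,-0.04,-0.45],[-0.02,-0.04,-0.6],[-0.02,-0.04,-0.69],[-0.02,-0.04,-0.73],[-0.02,-0.04,-0.73],[-0.02,-0.04,-0.73]],"rot":[[0,0,0],[0,0,0],[0,0,0],[0,0,0],[0,0,0],[0,0,0],[0,0,0]],"jaw":[28,28,28,28,28,28,28]}' 30
```

```text
time: 13.15
ee_pos: [0.59, -0.3127, 0.0237]
eef_rot: [-0.128, 0.992, -0.001, 0.001]
ft_force: [-0.3, 0.2, -0.7]
width: 0.0363
```

```bash
python3 -m inch '{"translation":[[0,0,-0.02],[0,0,-0.03],[0,0,-0.03]],"rot":[[0,0,0],[0,0,0],[0,0,0]],"jaw":[28,28,28]}' 30
python3 -m inch '{"translation":[[0,0,0],[0,0,0],[0,0,0],[0,0,0],[0,0,0],[0,0,0.15],[0,0,0.4],[0,0,0.7],[0,0,1],[0,0,1]],"rot":[[0,0,0],[0,0,0],[0,0,0],[0,0,0],[0,0,0],[0,0,0],[0,0,0],[0,0,0],[0,0,0],[0,0,0]],"jaw":[54,54,54,54,54,54,54,54,54,54]}' 30
python3 -m inch '{"translation":[[0,0.2,0.2],[0,0.5,0.5],[0,0.8,0.7],[0,1,0.7],[0,1,0.7],[0,1,0.7]],"rot":[[0,0,0],[0,0,0],[0,0,0],[0,0,0],[0,0,0],[0,0,0]],"jaw":[54,54,54,54,54,54]}' 30
python3 - <<'E'
from h import *
a=grab('side','s4.png'); b=grab('top','t4.png')
o=np.vstack([cv2.resize(b[:,100:],(0,0),fx=.65,fy=.65)[:, :299],]) 
A=cv2.resize(a[100:420,190:510],(560,560)); cv2.imwrite('pics/s4c.png',A)
E
```

```text
time: 13.45
ee_pos: [0.5904, -0.3127, 0.021]
eef_rot: [-0.128, 0.992, -0.001, 0.002]
ft_force: [0.8, -0.7, -0.1]
width: 0.0363
time: 14.45
ee_pos: [0.5926, -0.3143, 0.1272]
eef_rot: [-0.127, 0.992, -0.004, 0.005]
ft_force: [0.2, -0.6, 0.8]
width: 0.0538
time: 15.05
ee_pos: [0.5924, -0.2144, 0.1975]
eef_rot: [-0.128, 0.992, -0.004, 0.005]
ft_force: [0.7, 0.2, 0.1]
width: 0.054
```

View pics/s4c.png

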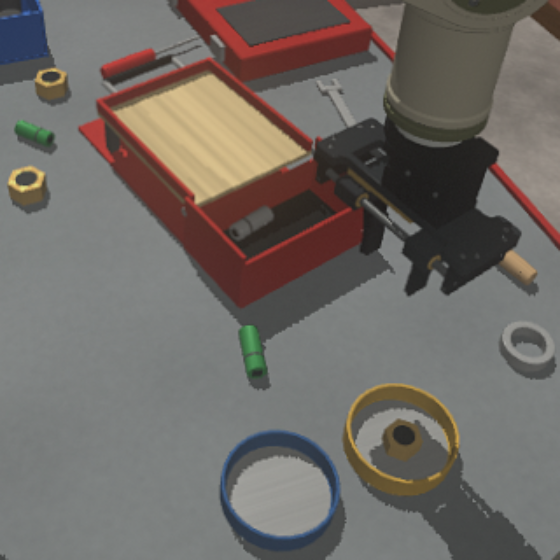

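View pics/t4.png

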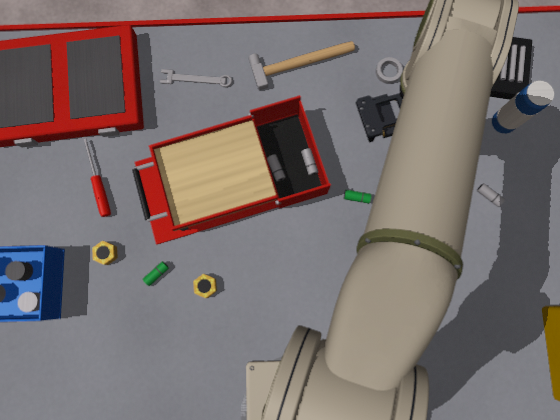

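The side crop shows the nut lying flat near the centre of the yellow dish, at (402,438), with the gripper clear. In the top view both sockets are at rest in the tray, at (276,167) and (310,161), and the board is level and empty. Handing in.

```bash
python3 -c "
from bench import r
s=r.read_state();print(s['time'],abs(s['joint_vel']).max(),s['ft_force']);print(r.close_job())"
```

```text
15.15 0.006032412861337343 [-0.07720909 -0.26178182 -0.62765402]
the job is handed in; nothing more can be done
None
```

I handed the job in at about 15 s of the 56 s allowed; `close_job()` gives no verdict, so success rests on my own checks.

- **Tilt:** I gripped the black handle (13.5 mm opening on the 14 mm bar) and raised it about 43 mm, roughly 0.15 rad. Both sockets rolled into the red tray while the nut stayed put. I then lowered the board back level before letting go.
- **Nut:** I gripped the nut on the board across its flats (36 mm opening), carried it to the yellow dish and set it down on the dish floor. The gripper was sent only to the handle, the nut and the dish.
- **Last checks:** The final pictures show both sockets in the tray, the board level and empty, the nut flat near the middle of the yellow dish, and the arm clear and still. By my measurements the nut is a few millimetres from the dish's centre.
- **Disagreements:** No check failed. I moved the yellow dish centre about 4 mm from its raw mask fit to allow for the visible outer wall, and the side view matched it. In the last top view the arm hid the yellow dish, so the nut's final place was seen from the side camera only.

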